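# Set the needle-depth stop collar to the gauge pin

### The job

Of the two grey depth-stop blocks on the bench, take the one that has the plain gauge pin standing in it, and spin its knurled collar up the threaded post until the top of the collar is level with the top of the pin. Leave the collar of the other block, the one without a pin, as it is.

Things in the scene. Friction and masses are not known exactly. Their poses are not given: they have to be found in the camera images.
- stop_collar_top (a point): Centre of the top face of the collar to be set, on its post's axis: a round aluminium knurled ring, 46 mm across, reaching 24 mm down from this point. Right-handed quick thread: turned counter-clockwise seen from above it rises 12 mm per rad (needs about 0.9 to 1.3 rad); follow it upwards while turning. Stiff (about 0.1 N m), it stays where left; its end stop is 19 to 23 mm above its start.
- stop: The block of that collar: fixed, grey, 165 x 80 mm, its top 60 mm above this origin and 40 to 60 mm above the table. The origin lies on the axis of its fixed upright steel threaded post, 16 mm across, whose end is 146 mm above it, 20 to 24 mm above the collar's top at the start. Free height below the collar 38 to 42 mm. z up; x points along the block from the post to the pin.
- gauge_top (a point): Centre of the flat top of the gauge pin, a plain smooth fixed upright steel cylinder 20 mm across, in the same block, 90 mm from the post's axis. Its top is 11 to 15 mm above the collar's top at the start: the height to which the collar's top must be brought.
- spare_stop_collar_top (a point): Centre of the top face of the collar on the other block, which is alike but has an empty socket (a flat dark disc) and no gauge pin. It is already set and is to be left alone. The two posts stand at least 210 mm apart.

How it is judged (in metres and radians):
At the end, for the whole second after the job is handed in: The top of the collar on the block with the gauge pin is level with the top of the pin, within 5 mm above or below, and stays there (z of stop_collar_top in the frame of gauge_top between -0.005 and 0.005 m); the robot touches nothing.
It fails at once if the collar of the block without a pin is screwed up or down by more than 3 mm (distance of spare_stop_collar_top from where it was at the start of the episode above 0.003 m).
It also fails if it takes over 32 s, if anything falls off the work surface, if the arm or the gripper's body presses on something with over 40 N, if the wrist force passes 120 N, or if a joint passes its speed limit or range.

### The arm

A 6-joint arm with a two-finger parallel gripper is mounted at the origin on the work surface. World frame = base frame: x ahead of the robot, y to its left, z up, the work surface at z = 0. Lengths are in m, angles in degrees, forces in N, time in s.
With the tool pointing down it reaches from about 0.4 to 0.825 m from the base axis. Payload 7 kg.
Tool frame: the origin (TCP) lies midway between the tips of the shut fingers; the grasp point (between the pads) lies 19 mm behind it; z points along the fingers, y is the direction in which the jaws open and shut (so a half turn about z gives the same grasp; the last joint's range is limited). The gripper opens to 88 mm and grips with 3 to 60 N. Pads are 19 mm wide; open, the fingers measure 130 mm over their backs; the gripper's body (78 mm by 193 mm) begins 47 mm behind the grasp point.
Start: joints at [-56.488, 20.546, 0.682, 0, -70.136, -16.507], TCP at [0.197, -0.645, 0.227] pointing down, gripper open.
Joint ranges: [-176.03, 176.03], [-82.01, 121.73], [-58.28, 71.71], [-173.87, 95.51], [-174.79, -0.11], [-173.66, 173.66]. Speed limits (degrees/s): [136.94, 136.94, 172.46, 180, 180, 180].

### API

Orientations are given as [roll, pitch, yaw] about the fixed x, y, z axes, in that order (R = Rz(yaw) Ry(pitch) Rx(roll)).
In Python, from plant import sensors, viewer, r gives the robot as it stands. The module is installed in compiled form; this text tells all that it offers.
- The arm moves only by the shell command python3 -m handwheel 'ROWS' [OPENING] [FORCE]. ROWS is JSON, one flat list of numbers, 6 for each row, row after row: the shift along the world's x, y, z in cm, then the turn, a rotation vector about the world's x, y, z in rad. In form: [tx, ty, tz, wx, wy, wz, tx, ty, tz, wx, wy, wz, ...]. A call has 1 to 8 rows; each row is the pose to reach, as a shift and turn from the pose measured when the call began; what a row does not reach only later rows make up. A row lasts 1/10 s, in which the tool goes at most 50 mm and 8.59 degrees, less where a joint would pass 70% of its speed; a pose out of reach is approached as far as the arm can. A call with a gripper value outside its range is refused whole. OPENING is the closure in counts, from 0 (fully open) to 255 (shut), set as the call begins (- or left out, the last holds). The fingers move at their own pace and stop on an object; FORCE is the grip in N (left out, the last holds). Time passes only in rows, so rows that repeat a pose let the fingers close. It gives the time, the measured TCP pose, the force and the opening at its end, in the units of the state.
- sensors.get_state(): the state, without advancing time (a new reading comes with each control period).
- viewer.capture(name): name is "scene" or "top" or "wrist"; returns a dict with "img" (480x640x3 uint8, red, green, blue), "camera_matrix" (3x3 intrinsics, pixels), "camera_from_world" (4x4, takes a point from world to camera coordinates); the wrist camera has in their place "mount" (4x4, takes a point from camera to tool coordinates, whose origin is the TCP and whose axes are the flange's). Camera axes: x right, y down, z forward; pixel columns grow to the right and rows downward; lengths in m; the calibration is good to about 2 mm. A picture is of the moment at which its call begins: read the wrist's pose just before it. There is no depth.
- r.close_job(): hands the job in, once; it reports no verdict.
The state is a dict: "time_s": time; "joints": joint angles; "qd": joint speeds; "joint_torque": joint torques, N m; "tcp_pos": TCP position; "eef_rot": TCP orientation; "contact_force": force on the tool from outside, world axes, zero at the start; "moment": the same for the moment, N m; "gripper_width": finger opening in m.
Only numpy, scipy, OpenCV 4.12 (cv2) and the standard library are available. Lean on these libraries where they do the work, as an engineer would, in place of code of your own. Each camera call takes 0.05 s, during which the arm holds its last target.

## Working session

There is one attempt and no reset: what is moved stays moved. The work goes in short steps, Python scripts to look and compute and a shell command to move; the robot and the scene stay as the last step left them, time stands still between calls to the robot, and variables do not carry over. Pictures are saved under pics/ and viewed, and the job is handed in when it is done.

```bash
mkdir -p pics
python3 - <<'E'
from plant import sensors, viewer, r
import cv2,numpy as np
s=sensors.get_state();print({k:np.round(v,3).tolist() for k,v in s.items()})
for n in("scene","top","wrist"):
    c=viewer.capture(n);cv2.imwrite(f"pics/{n}0.png",c["img"][:,:,::-1])
    print(n,c["camera_matrix"].tolist(),np.round(c.get("camera_from_world",c.get("mount")),4).tolist())
E
```

```text
{'time_s': 0.0, 'joints': [-56.488, 20.592, 0.633, -0.022, -70.133, -16.506], 'qd': [-0.018, 0.108, 0.031, -0.05, 0.07, -0.072], 'joint_torque': [0.0, -58.272, 29.306, 6.997, 0.007, -0.0], 'tcp_pos': [0.197, -0.645, 0.226], 'eef_rot': [179.905, -0.006, -163.002], 'contact_force': [-0.189, -0.23, 0.365], 'moment': [-0.013, -0.002, 0.011], 'gripper_width': 0.088}
scene [[522.6608353112503, 0.0, 313.264686053838], [0.0, 522.6608353112503, 224.60804292548386], [0.0, 0.0, 1.0]] [[-0.6769, 0.7357, 0.0234, 0.3774], [0.3517, 0.3512, -0.8678, -0.0848], [-0.6467, -0.5791, -0.4964, 1.153], [0.0, 0.0, 0.0, 1.0]]
top [[506.21300532550123, 0.0, 321.6807330500038], [0.0, 506.21300532550123, 232.91317465016638], [0.0, 0.0, 1.0]] [[-0.022, -0.9997, -0.007, 0.0048], [-0.99, 0.0227, -0.1395, 0.5686], [0.1397, 0.0038, -0.9902, 0.8089], [0.0, 0.0, 0.0, 1.0]]
wrist [[334.1804577071839, 0.0, 315.62551637911264], [0.0, 334.1804577071839, 241.70296166345446], [0.0, 0.0, 1.0]] [[-0.001, -0.9657, -0.2595, 0.0707], [1.0, -0.001, -0.0002, 0.0003], [-0.0001, -0.2595, 0.9657, -0.1586], [0.0, 0.0, 0.0, 1.0]]
```

```bash
ls
```

```text
pics
```

View pics/scene0.png

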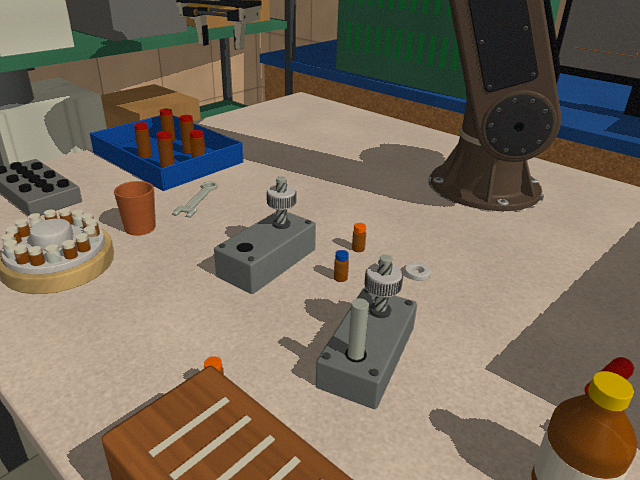

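View pics/top0.png

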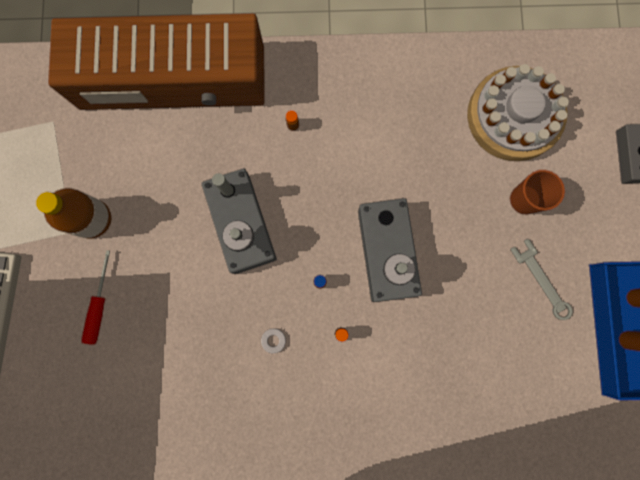

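View pics/wrist0.png

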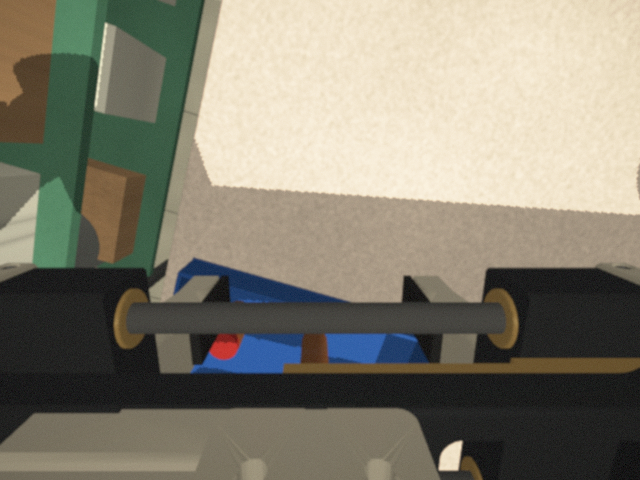

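The scene view shows the pinned block with its collar at about (384,270) and pin top at (358,304). In the top view its collar is at (237,235) and its pin at (221,185). The spare collar is at (399,269) in the top view. I'll zoom in to get accurate points.

Run:
```python
import cv2,numpy as np
a=cv2.imread("pics/scene0.png")[245:365,320:440];b=cv2.imread("pics/top0.png")[165:285,190:310]
f=lambda i:cv2.resize(i,(400,400),interpolation=cv2.INTER_CUBIC)
cv2.imwrite("pics/z0.png",np.hstack([f(a),f(b)]))
```

```text
(no output)
```

View pics/z0.png

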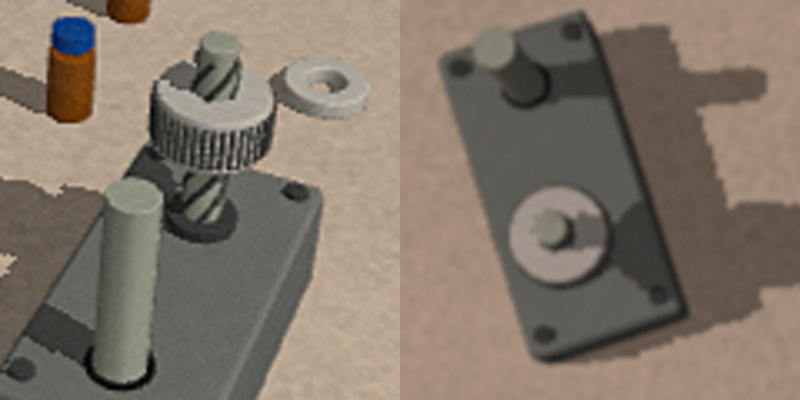

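```bash
cat > h.py <<'E'
import numpy as np,cv2
KS=np.array([[522.6608,0,313.2647],[0,522.6608,224.608],[0,0,1]]);KT=np.array([[506.213,0,321.6807],[0,506.213,232.9132],[0,0,1]])
S=np.array([[-0.6769,0.7357,0.0234,0.3774],[0.3517,0.3512,-0.8678,-0.0848],[-0.6467,-0.5791,-0.4964,1.153]])
T=np.array([[-0.022,-0.9997,-0.007,0.0048],[-0.99,0.0227,-0.1395,0.5686],[0.1397,0.0038,-0.9902,0.8089]])
def tri(p,q):
    X=cv2.triangulatePoints(KS@S,KT@T,np.float64(p),np.float64(q)).ravel();X=X[:3]/X[3]
    e=[]
    for K,C,u in((KS,S,p),(KT,T,q)):
        v=K@C@np.r_[X,1];e+=list(v[:2]/v[2]-u)
    return X,np.round(e,1)
def plane(K,C,u,z):
    d=C[:,:3].T@np.linalg.inv(K)@np.r_[u,1];o=-C[:,:3].T@C[:,3];return o+d*(z-o[2])/d[2]
E
python3 - <<'E'
from h import *
A={}
for n,p,q in(("post",(385.7,257.9),(235.6,233.7)),("pin",(359.6,302.6),(218.8,179.4)),("collar",(384.05,272.6),(237.4,235.2))):
    A[n],e=tri(p,q);print(n,A[n].round(4),e)
d=A["pin"]-A["collar"];print(d,np.hypot(*d[:2]),np.degrees(np.arctan2(d[1],d[0])))
print(tri((282,180.5),(402,267)))
for k in A:print(k,np.hypot(*A[k][:2]))
E
```

```text
post [0.5579 0.1206 0.1289] [ 0.2  0.   0.1 -0.1]
pin [0.6441 0.1477 0.1215] [ 0.5  0.   0.3 -0.2]
collar [0.5588 0.1214 0.1072] [ 0.4  0.   0.3 -0.2]
[0.08536345 0.02628285 0.01436061] 0.08931800718028673 17.113259801630107
(array([ 0.50125632, -0.12472636,  0.13612911]), array([-0.4, -0.1, -0.3,  0.3]))
post 0.5708073314564488
pin 0.660865055723683
collar 0.5718240804679808
```

Measured values agree with the given sizes: post end is 21.7 mm above the collar, the pin is 14.4 mm above it and 89.3 mm away, and the block top is about 0.043 m. Next I'll travel high to a point above the collar. Keeping the current yaw puts the jaw line square to the pin direction.

```bash
python3 -m handwheel '[2,4.2,1,0,0,0, 4,8.5,2,0,0,0, 6,12.7,2,0,0,0, 8,17,2,0,0,0, 10,21.2,2,0,0,0, 12,25.5,2,0,0,0, 14,29.7,2,0,0,0, 16,34,2,0,0,0]' 0 25
python3 -m handwheel '[2,4.2,0,0,0,0, 4,8.5,0,0,0,0, 6,12.7,0,0,0,0, 8,17,0,0,0,0, 10,21.2,0,0,0,0, 12,25.5,0,0,0,0, 14,29.7,0,0,0,0, 16,34,0,0,0,0]'
```

```text
time_s: 0.95
tcp_pos: [0.3576, -0.3034, 0.2459]
eef_rot: [179.9, 0.0, -163.0]
contact_force: [1.0, 0.1, 0.1]
gripper_width: 0.0875
time_s: 1.75
tcp_pos: [0.5179, 0.0386, 0.246]
eef_rot: [179.9, 0.0, -163.0]
contact_force: [0.6, -0.6, -0.0]
gripper_width: 0.0874
```

```bash
python3 -m handwheel '[2,4.1,0,0,0,0, 4,8.2,0,0,0,0, 4,8.2,-3,0,0,0, 4,8.2,-6,0,0,0, 4,8.2,-6,0,0,0, 4,8.2,-6,0,0,0]' 0 25
python3 - <<'E'
from plant import sensors, viewer
import cv2,numpy as np
from scipy.spatial.transform import Rotation as R
s=sensors.get_state();print(s["tcp_pos"],s["eef_rot"])
c=viewer.capture("wrist");cv2.imwrite("pics/w1.png",c["img"][:,:,::-1])
Rw=R.from_euler("xyz",s["eef_rot"],degrees=True).as_matrix()
M=np.eye(4);M[:3,:3]=Rw;M[:3,3]=s["tcp_pos"];M=M@c["mount"]
np.save("M1.npy",M);np.save("KW.npy",c["camera_matrix"])
W=np.linalg.inv(M)
for p in((.558,.1207,.129),(.558,.1207,.107),(.644,.1477,.1215)):
    v=c["camera_matrix"]@(W@np.r_[p,1])[:3];print(v[:2]/v[2])
E
```

```text
time_s: 2.35
tcp_pos: [0.5579, 0.1203, 0.1863]
eef_rot: [180.0, -0.0, -163.0]
contact_force: [-0.2, 0.0, 1.6]
gripper_width: 0.0876
[0.55786934 0.12027473 0.18628232] [ 1.79977872e+02 -3.37106085e-02 -1.62980542e+02]
[315.8376173 260.1518169]
[315.80553285 250.90329424]
[316.7685165  368.41549749]
```

View pics/w1.png

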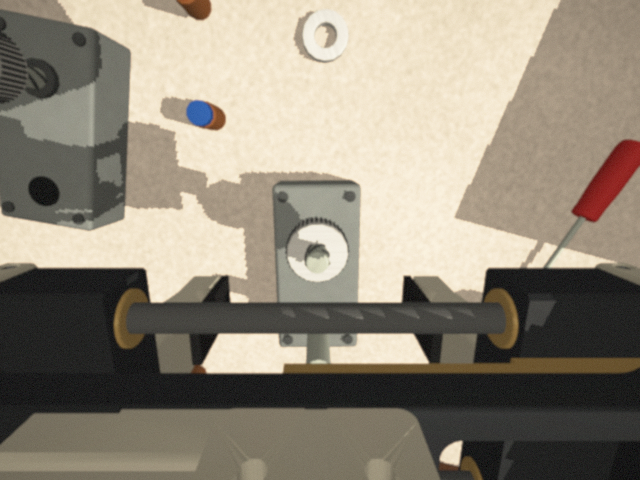

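The wrist view shows the post end at (317,260) and the collar centre at (317,250), about 1 px from the prediction. I'll shift 1 mm in +y, descend, and close.

```bash
python3 -m handwheel '[0,0.1,-3,0,0,0, 0,0.1,-6,0,0,0, 0,0.1,-9,0,0,0, 0,0.1,-11,0,0,0, 0,0.1,-11,0,0,0, 0,0.1,-11,0,0,0]' 0 25
python3 -m handwheel '[0,0,0,0,0,0,0,0,0,0,0,0,0,0,0,0,0,0,0,0,0,0,0,0,0,0,0,0,0,0,0,0,0,0,0,0,0,0,0,0,0,0,0,0,0,0,0,0]' 255 25
```

```text
time_s: 3.0
tcp_pos: [0.5597, 0.1217, 0.0792]
eef_rot: [180.0, 0.2, -163.0]
contact_force: [-0.4, 0.1, 0.9]
gripper_width: 0.0877
time_s: 3.8
tcp_pos: [0.5597, 0.1218, 0.0791]
eef_rot: [180.0, 0.2, -163.0]
contact_force: [-0.2, 0.7, 0.8]
gripper_width: 0.0444
```

Run:
```python
from plant import sensors
s=sensors.get_state();print({k:[round(float(x),2) for x in s[k]] for k in("joints","qd","contact_force","moment","tcp_pos")})
```

```text
{'joints': [31.85, 18.85, -23.27, 0.02, -47.66, -104.83], 'qd': [-0.01, 0.04, 0.13, 0.06, -0.07, 0.04], 'contact_force': [-0.19, 0.72, 0.83], 'moment': [0.23, 0.23, 0.01], 'tcp_pos': [0.56, 0.12, 0.08]}
```

Collar gripped, opening 44.4 mm. First part of the turn: 0.6 rad, following 7.2 mm up.

```bash
python3 -m handwheel '[0,0,0.12,0,0,0.1, 0,0,0.24,0,0,0.2, 0,0,0.36,0,0,0.3, 0,0,0.48,0,0,0.4, 0,0,0.6,0,0,0.5, 0,0,0.72,0,0,0.6, 0,0,0.72,0,0,0.6]'
python3 - <<'E'
from plant import sensors,viewer
import cv2,numpy as np
s=sensors.get_state();print(s["moment"].round(2) if hasattr(s["moment"],"round") else s["moment"])
a=viewer.capture("scene")["img"][215:365,290:440,::-1]
cv2.imwrite("pics/s2.png",cv2.resize(a,(600,600),interpolation=cv2.INTER_CUBIC))
E
```

```text
time_s: 4.5
tcp_pos: [0.5598, 0.1215, 0.0864]
eef_rot: [180.0, 0.2, -128.5]
contact_force: [0.9, -1.3, 0.4]
gripper_width: 0.0445
[-0.48 -0.27  0.04]
```

View pics/s2.png

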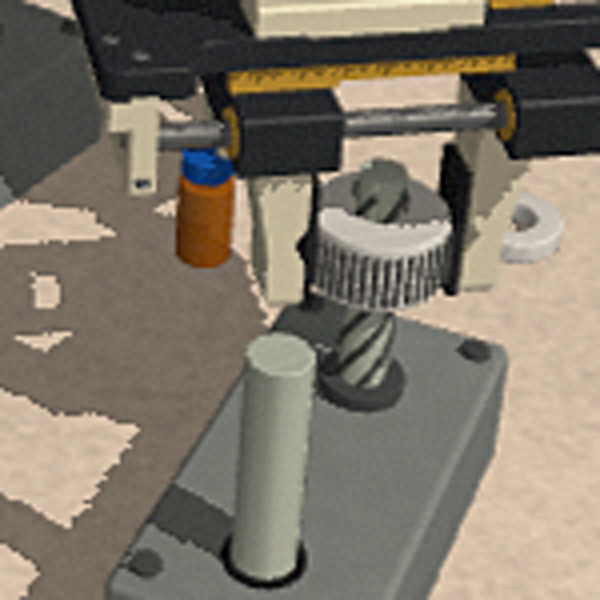

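The collar turns and rises with the gripper; its top is now near row 207 of the crop. I'll continue another 0.5 rad (13.2 mm in total), then measure.

```bash
python3 -m handwheel '[0,0,0.12,0,0,0.1, 0,0,0.24,0,0,0.2, 0,0,0.36,0,0,0.3, 0,0,0.48,0,0,0.4, 0,0,0.6,0,0,0.5, 0,0,0.6,0,0,0.5]'
python3 - <<'E'
from plant import sensors,viewer
import cv2,numpy as np
a=viewer.capture("scene")["img"][215:365,290:440,::-1]
cv2.imwrite("pics/s3.png",cv2.resize(a,(600,600),interpolation=cv2.INTER_CUBIC))
E
```

```text
time_s: 5.15
tcp_pos: [0.56, 0.1214, 0.0924]
eef_rot: [180.0, 0.2, -100.1]
contact_force: [1.9, -1.9, 0.5]
gripper_width: 0.0442
```

View pics/s3.png

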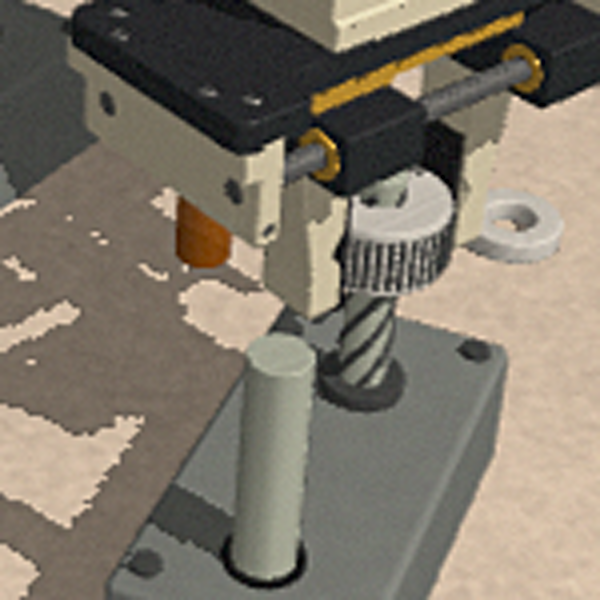

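Now release and go straight up, then move aside, so the height can be measured with a clear view.

```bash
python3 -m handwheel '[0,0,0,0,0,0,0,0,0,0,0,0,0,0,0,0,0,0,0,0,0,0,0,0,0,0,0,0,0,0,0,0,0,0,0,0,0,0,0,0,0,0]' 0
python3 -m handwheel '[0,0,3,0,0,0, 0,0,6,0,0,0, 0,0,10,0,0,0, 0,0,14,0,0,0, -4,-4,15,0,0,0, -7,-8,15,0,0,0, -9,-12,15,0,0,0, -9,-16,15,0,0,0]'
python3 -m handwheel '[-1,-4,0,0,0,0, -1,-8,0,0,0,0, -1,-12,0,0,0,0, -1,-12,0,0,0,0]'
python3 - <<'E'
from plant import viewer
import cv2,numpy as np
s=viewer.capture("scene")["img"][:,:,::-1];t=viewer.capture("top")["img"][:,:,::-1]
cv2.imwrite("pics/s4r.png",s);cv2.imwrite("pics/t4r.png",t)
f=lambda i:cv2.resize(i,(400,400),interpolation=cv2.INTER_CUBIC)
cv2.imwrite("pics/z4.png",np.hstack([f(s[240:340,330:430]),f(t[165:265,190:290])]))
E
```

```text
time_s: 5.9
tcp_pos: [0.56, 0.1215, 0.0923]
eef_rot: [180.0, 0.2, -100.3]
contact_force: [1.3, 0.1, 1.0]
gripper_width: 0.087
time_s: 6.7
tcp_pos: [0.4674, -0.0397, 0.2432]
eef_rot: [-179.9, 0.3, -100.2]
contact_force: [1.9, -0.3, 0.9]
gripper_width: 0.0876
time_s: 7.1
tcp_pos: [0.4567, -0.1632, 0.2432]
eef_rot: [-179.9, 0.2, -100.5]
contact_force: [0.0, 0.6, -0.6]
gripper_width: 0.0876
```

View pics/z4.png

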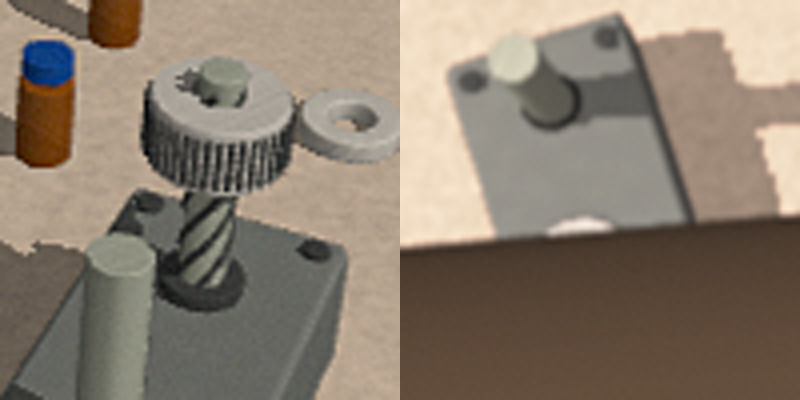

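```bash
python3 - <<'E'
from h import *
from scipy.optimize import brentq
def zrow(xy,row):
    def f(z):
        v=KS@S@np.r_[xy,z,1];return v[1]/v[2]-row
    return brentq(f,0,.3)
ax=(.5583,.121);pn=(.6441,.1477)
print("collar before/after",zrow(ax,272.6),zrow(ax,265.0),"back edge/front edge rows after", [zrow(ax,r) for r in(264,266)],"post",zrow(ax,258.1),"pin",zrow(pn,302.6),zrow(pn,303.75))
# predicted rim rows at given top z
for z in(.116,.118,.120,.122,.124):
    p=[]
    for t in np.linspace(0,2*np.pi,180):
        v=KS@S@np.r_[ax[0]+.023*np.cos(t),ax[1]+.023*np.sin(t),z,1];p.append(v[:2]/v[2])
    p=(np.array(p)-[330,240])*4;print(z,p.min(0).round(),p.max(0).round())
E
python3 -c "
import cv2
cv2.imwrite('pics/z5.png',cv2.resize(cv2.imread('pics/s4r.png')[170:320,230:430],(800,600)))"
```

```text
collar before/after 0.10674141370414378 0.11846781137477365 back edge/front edge rows after [0.11999558162101985, 0.11693653834085277] post 0.12893876674586371 pin 0.12154073562658213 0.119901299616086
0.116 [148.  67.] [293. 149.]
0.118 [148.  61.] [294. 143.]
0.12 [149.  56.] [295. 138.]
0.122 [149.  51.] [295. 133.]
0.124 [149.  46.] [296. 127.]
```

View pics/z5.png

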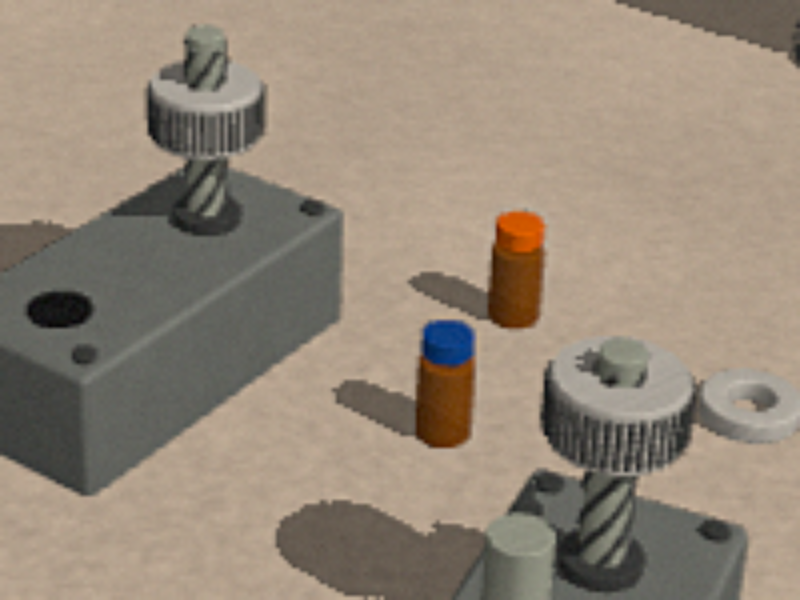

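The final views put the collar top at z ≈ 0.119 m and the pin top at about 0.120–0.1215 m, so they are level within about 2 mm. The spare collar is unchanged and the gripper is clear, so I'm handing in.

Run:
```python
from plant import sensors,r
s=sensors.get_state();print(s["time_s"],s["contact_force"]);r.close_job()
```

```text
7.2 [ 0.30882449  0.51338594 -0.67507533]
the job is handed in; nothing more can be done
```

I gripped the collar on the block with the gauge pin and turned it 1.10 rad counter-clockwise while rising 13.3 mm with it. I then let go, moved clear and handed in at 7.2 s.

- **Collar height:** in the scene view, the collar top was at about z 0.118–0.119 m and the pin top at 0.120–0.1215 m. The collar therefore sits about 1–3 mm low, inside the 5 mm band. The turn itself agrees: 13.2 mm of rise for a gap stated as 11 to 15 mm.
- **Other checks:** the spare collar was never approached closely and looked unchanged. The force reading was about zero at the end.
- **Not confirmed:** the arm blocked the top camera in the last check, so the final height rests on the scene view and the turn angle. During the descent the TCP settled about 3 mm high and 2 mm off in x; the grip was still good.

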